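Clear the side-dish stack into the recycling and the colour trays

ROBOT

A 6-joint arm with a two-finger parallel gripper is mounted at the origin on the work surface. World frame = base frame: x ahead of the robot, y to its left, z up, the work surface at z = 0. Lengths are in m, angles in rad, forces in N, time in s.
With the tool pointing down it reaches from about 0.35 to 0.85 m from the base axis. Payload 8.1 kg.
Tool frame: the origin (TCP) lies midway between the tips of the shut fingers; the grasp point (between the pads) lies 19 mm behind it; z points along the fingers, y is the line along which they close (so a half turn about z gives the same grasp; the last joint's range is limited). The gripper opens to 85 mm and grips with 20 to 120 N. Pads are 22 mm wide; open, the fingers measure 114 mm over their backs; the gripper's body (76 mm by 85 mm) begins 54 mm behind the grasp point. The pads swing forward as they close: fully open they stand 13 mm farther back than shut.
Start: joints at [1.042, 0.13, 1.488, -0, 1.523, -0.085], TCP at [0.258, 0.542, 0.196] pointing down, gripper open.
Joint ranges: [-2.96, 2.96], [-0.89, 2.26], [0.02, 2.5], [-1.34, 4.48], [0, 2.73], [-2.66, 2.66]. Speed limits (rad/s): [2.39, 2.39, 2.79, 3.14, 3.14, 3.14].

INTERFACE

Orientations are given as a unit quaternion [x, y, z, w].
In Python, from plant import get_state, snapshot, get_calibration, close_job gives the robot as it stands.
- The arm moves only by the shell command python3 -m creep 'ROWS' [FORCE]. ROWS is a JSON object of lists of equal length, an entry for each row: "hand": the closure, from 0 (fully open) to 1 (shut); "translation": the shift along the tool's x, y, z in m, a list of three; "twist": the turn about the tool's z in rad. A call has 1 to 12 rows; each row shifts and turns the commanded pose from where the row before left it, along the tool's axes as they then stand; what a row does not reach is not made up. A row lasts 1/10 s, in which the tool goes at most 50 mm and 8.59 degrees, less where a joint would pass 70% of its speed; a pose out of reach is approached as far as the arm can. A call is refused whole if a number of a shift passes 0.05 or a number of a turn 0.15, either way. A call with a gripper value outside its range is refused whole. The fingers move at their own pace and stop on an object; FORCE is the grip in N (left out, the last holds). Time passes only in rows, so rows that do not move let the fingers close. It gives the time, the measured TCP pose, the force, the opening and the grip force at its end, in the units of the state.
- get_state(): the state, without advancing time (a new reading comes with each control period).
- snapshot(name): name is "side" or "top" or "wrist"; returns the picture (480x640x3 uint8, blue, green, red); there is no depth.
- get_calibration(name): a dict with "vfov" (degrees; the focal length in pixels is half the picture's height over the tangent of half this angle, whatever the lens; pixels are square), "cx", "cy" (the principal point, pixels), "R" (3x3) and "t" (3): a world point X has camera coordinates R X + t. Camera axes: x right, y down, z forward; pixel columns grow to the right and rows downward; lengths in m; the calibration is good to about 2 mm. The wrist camera is an equidistant fisheye: a pixel r from the principal point sees the ray r / f radians off the axis. A picture is of the moment at which its call begins: read the wrist's pose just before it. get_calibration takes no time and is no camera call; for the wrist camera it gives the pose at the moment of the call.
- close_job(): hands the job in; it is judged then, once.
The state is a dict: "time_s": time; "qpos": joint angles; "joint_vel": joint speeds; "joint_torque": joint torques, N m; "tool_pos": TCP position; "tool_rot": TCP orientation; "force": force on the tool from outside, world axes, zero at the start; "wrist_torque": the same for the moment, N m; "finger_gap": opening from 0.0 (shut) to 1.0 (fully open); "grasp_force": force on a finger pad.
Only numpy, scipy, OpenCV 4.12 (cv2) and the standard library are available. Lean on these libraries where they do the work, as an engineer would, in place of code of your own. Each camera call takes 0.05 s, during which the arm holds its last target. There are 200 camera calls.

TASK

Take the stack on the worktop apart from the top down: put the empty red tin in the recycling bin, then set the small, the middle and the large container, in that order, each flat inside the tray lined in the colour of its lid, lengthways with the tray. Keep the containers upright and set them down without dropping them, and leave the crock and the shaker where they stand.

Things in the scene. Friction and masses are not known exactly. Their poses are not given: they have to be found in the camera images.
- tin: Empty rinsed red tin with steel rims, an upright cylinder 46 mm in diameter and 56 mm high, about 40 g, closed flat top; at the start it stands at the very top of the stack (on the yellow-lidded container). Origin: centre of its underside; z up along its axis.
- box_yellow: The small side-dish container: white rigid box with a closed flat yellow lid, 80 mm long (x) by 56 mm wide (y) by 46 mm high overall, lid the top 12 mm and flush with the long sides; third from the bottom, standing on the green-lidded container. Grip it across its width. Origin: centre of its underside; x along its length, z up; the two ends are alike.
- box_green: The middle side-dish container: white rigid box with a closed flat green lid, 112 mm long (x) by 60 mm wide (y) by 50 mm high overall, lid the top 12 mm and flush with the long sides; second from the bottom, standing on the blue-lidded container. Grip it across its width. Origin: centre of its underside; x along its length, z up; the two ends are alike.
- box_blue: The large side-dish container: white rigid box with a closed flat blue lid, 150 mm long (x) by 64 mm wide (y) by 56 mm high overall, lid the top 12 mm and flush with the long sides; at the bottom of the stack, standing on the worktop. Grip it across its width. Origin: centre of its underside; x along its length, z up; the two ends are alike.
- tray_yellow: Fixed shallow steel tray lined in yellow, place of the small container: outside 106 mm (x) by 82 mm (y), rim 9 mm above the worktop and 2 mm thick; inside 102 by 78 mm, its lined floor 3 mm above the worktop (11 mm free all round the container). Origin: centre of its underside, on the worktop; x along its length; the two ends are alike.
- tray_green: Fixed shallow steel tray lined in green, place of the middle container: outside 138 mm (x) by 86 mm (y), rim 9 mm above the worktop and 2 mm thick; inside 134 by 82 mm, its lined floor 3 mm above the worktop (11 mm free all round the container). Origin: centre of its underside, on the worktop; x along its length; the two ends are alike.
- tray_blue: Fixed shallow steel tray lined in blue, place of the large container: outside 176 mm (x) by 90 mm (y), rim 9 mm above the worktop and 2 mm thick; inside 172 by 86 mm, its lined floor 3 mm above the worktop (11 mm free all round the container). Origin: centre of its underside, on the worktop; x along its length; the two ends are alike.
- bin: Fixed pale grey countertop recycling bin, open at the top: box 180 mm (x) by 150 mm (y) outside, 4 mm walls, rim 110 mm above the worktop, inner floor about 4 mm above the worktop, with a tilted-out front flap that reaches out to 127 mm from the origin on its -x side. Origin: centre of the underside of the box, on the worktop; z up.
- crock: Bystander: red-brown onggi-style lidded crock, 110 mm in diameter, 129 mm high with its knob, loose. Origin: centre of its underside.
- shaker: Bystander: orange seasoning shaker with white flip top, 49 mm in diameter, 109 mm high, loose. Origin: centre of its underside.
Mind the look-alikes: they are no part of the job. What is shaped like the box_green but purple is not meant.

How it is judged:
On the way, in this order (a step that is already met when the one before it is completed fails the run):
1. the red tin is in the recycling bin (x of tin in the frame of bin between -0.086 and 0.086 m and y of tin in the frame of bin between -0.071 and 0.071 m and height (world z) of tin below 0.085 m), for 0.2 s.
2. the small container sits flat in the yellow tray (horizontal distance between box_yellow and tray_yellow below 0.018 m and z of box_yellow in the frame of tray_yellow between 0 and 0.0055 m and angle between box_yellow's own z axis and vertical below 0.035 rad and angle between the x axis of box_yellow and the x axis of tray_yellow, either way round below 0.45 rad), for 0.2 s.
3. the middle container sits flat in the green tray (horizontal distance between box_green and tray_green below 0.018 m and z of box_green in the frame of tray_green between 0 and 0.0055 m and angle between box_green's own z axis and vertical below 0.035 rad and angle between the x axis of box_green and the x axis of tray_green, either way round below 0.45 rad), for 0.2 s.
4. the large container sits flat in the blue tray (horizontal distance between box_blue and tray_blue below 0.018 m and z of box_blue in the frame of tray_blue between 0 and 0.0055 m and angle between box_blue's own z axis and vertical below 0.035 rad and angle between the x axis of box_blue and the x axis of tray_blue, either way round below 0.45 rad), for 0.2 s.
At the end, for the whole second after the job is handed in: Tin inside the bin, below its rim; each container flat on the floor of the tray of its lid's colour (centres within 18 mm, tilt under 2 degrees, not up on the rim, long axes within 26 degrees, either way round); all four released and at rest (all of step 1 and all of step 2 and all of step 3 and all of step 4 and linear speed of each of tin, box_yellow, box_green, box_blue below 0.03 m/s and contact force between the fingers and tin below 0.05 N and contact force between the fingers and box_yellow below 0.05 N and contact force between the fingers and box_green below 0.05 N and contact force between the fingers and box_blue below 0.05 N); the robot touches nothing.
It fails at once if a container is tipped over (more than 30 degrees) (angle between any of box_yellow, box_green, box_blue's own z axis and vertical above 0.52 rad).
It fails at once if a container is dropped or thrown (over 0.7 m/s while not held, a fall of more than 25 mm) ((linear speed of box_yellow above 0.7 m/s and contact force between the fingers and box_yellow below 0.05 N) or (linear speed of box_green above 0.7 m/s and contact force between the fingers and box_green below 0.05 N) or (linear speed of box_blue above 0.7 m/s and contact force between the fingers and box_blue below 0.05 N)).
It fails at once if the crock or the shaker is moved more than 20 mm or tipped (distance of any of crock, shaker from where it was at the start of the episode above 0.02 m or angle between any of crock, shaker's own z axis and vertical above 0.3 rad).
It also fails if it takes over 115 s, if anything falls off the work surface, if the arm or the gripper's body presses on something with over 40 N, if the wrist force passes 120 N, or if a joint passes its speed limit or range.

## Working session

There is one attempt and no reset: what is moved stays moved. The work goes in short steps, Python scripts to look and compute and a shell command to move; the robot and the scene stay as the last step left them, time stands still between calls to the robot, and variables do not carry over. Pictures are saved under pics/ and viewed, at most 14 in all, crops included, and the job is handed in when it is done.

```bash
ls; mkdir -p pics; python3 - <<'E'
from plant import *
import cv2
s=get_state();print(s)
for n in("side","top"):
    cv2.imwrite(f"pics/{n}0.png",snapshot(n)); print(n,get_calibration(n))
E
```

```text
pics
{'time_s': 0.0, 'qpos': array([ 1.04158429e+00,  1.31131674e-01,  1.48928154e+00,  2.76213700e-05,
        1.52298610e+00, -8.54002265e-02]), 'joint_vel': array([-7.29201680e-05, -1.01139778e-04,  1.66751473e-03, -6.28225900e-04,
        1.95630054e-05, -1.35474686e-03]), 'joint_torque': array([ 1.47638848e-04, -5.69449604e+01, -5.00518441e+01, -5.21433394e-04,
        1.59176567e-02, -2.90329092e-05]), 'tool_pos': array([0.25729423, 0.54136267, 0.19486085]), 'tool_rot': array([ 2.20089761e-01,  9.75479206e-01, -8.56837798e-04, -2.86398152e-04]), 'force': array([-0.15283126, -0.34819788, -0.07583861]), 'wrist_torque': array([-0.02481306, -0.0390589 , -0.04036221]), 'grasp_force': 0.0, 'finger_gap': 0.9966584404702056}
side {'vfov': 50.483130505187646, 'cx': 317.8973544756068, 'cy': 242.23713905231094, 'R': array([[ 0.96960313, -0.24401552, -0.01806095],
       [-0.18705986, -0.69165615, -0.69758181],
       [ 0.15772882,  0.67975598, -0.71627748]]), 't': array([-0.64566332,  0.13805427,  1.30596424])}
top {'vfov': 50.819099010303475, 'cx': 320.0136678025189, 'cy': 233.40248411342122, 'R': array([[ 0.00765647, -0.99993544, -0.00839578],
       [-0.98743143, -0.00623473, -0.15792496],
       [ 0.15786242,  0.0094994 , -0.98741542]]), 't': array([-0.07601329,  0.64372704,  1.38186291])}
```

View pics/side0.png

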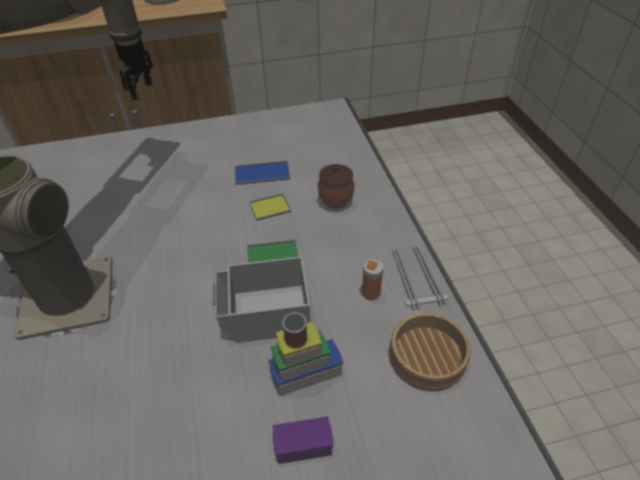

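View pics/top0.png

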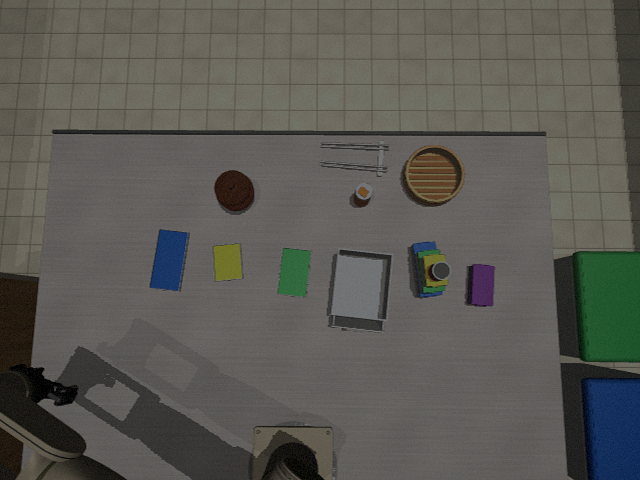

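Side view: tin (295,330) on yellow/green/blue stack (305,355); trays blue (262,173), yellow (270,207), green (272,252); bin (265,300); purple decoy (303,440). Top view: tin (440,271), stack (430,268), trays blue (170,260), yellow (228,262), green (294,272); bin (360,287); shaker (363,194), crock (235,190).
Candidates: tin = grey-topped red (440,271), vs crock (235,190) red-brown and shaker (363,194) orange. Green box = (430,258) in the stack vs purple (481,285) decoy; choose the stack.

```bash
cat > h.py <<'E'
import cv2,numpy as np
from plant import *
def rays(name,uv,cal=None):
    c=cal or get_calibration(name);f=240/np.tan(np.radians(c["vfov"]/2));R=np.array(c["R"])
    d=(np.atleast_2d(uv).astype(float)-[c["cx"],c["cy"]])/f
    if name=="wrist":
        r=np.linalg.norm(d,axis=1,keepdims=True)+1e-12
        v=np.c_[d/r*np.sin(r),np.cos(r)]
    else: v=np.c_[d,np.ones(len(d))]
    return -R.T@np.array(c["t"]),v@R
def plane(name,uv,z,cal=None):
    o,v=rays(name,uv,cal);return (o+v*((z-o[2])/v[:,2])[:,None])[:,:2]
def proj(name,X,cal=None):
    c=cal or get_calibration(name);f=240/np.tan(np.radians(c["vfov"]/2));p=np.atleast_2d(X)@np.array(c["R"]).T+c["t"]
    q=p[:,:2]/p[:,2:]
    if name=="wrist":
        n=np.linalg.norm(p[:,:2],axis=1,keepdims=True);q=p[:,:2]/n*np.arctan2(n,p[:,2:])
    return q*f+[c["cx"],c["cy"]]
HUE=dict(red=(-8,8),yellow=(22,36),green=(45,85),blue=(100,125))
def mask(im,col,s=110,v=40):
    h=cv2.cvtColor(im,cv2.COLOR_BGR2HSV).astype(int);a,b=HUE[col];H=h[...,0]
    if a<0:H=np.where(H>90,H-180,H)
    return ((H>=a)&(H<=b)&(h[...,1]>s)&(h[...,2]>v)).astype(np.uint8)
def contours(m,amin=60):
    cs,_=cv2.findContours(m,cv2.RETR_EXTERNAL,cv2.CHAIN_APPROX_NONE)
    return [c[:,0] for c in cs if cv2.contourArea(c)>amin]
def rect(name,c,z,cal=None):
    (x,y),(w,h),a=cv2.minAreaRect((plane(name,c,z,cal)*1e3).astype(np.float32))
    if w<h:w,h,a=h,w,a+90
    return np.round([x/1e3,y/1e3,w/1e3,h/1e3,(a+90)%180-90],4)  # centre, L, W, yaw deg
def tool():
    s=get_state();from scipy.spatial.transform import Rotation as Ro
    return s["tool_pos"],Ro.from_quat(s["tool_rot"]).as_matrix(),s
def go(X,yaw=None):
    "shift in tool axes to world X (TCP); twist so tool y lies along yaw(deg, mod 180)"
    p,R,s=tool();d=R.T@(np.array(X)-p);out=d.round(4)
    if yaw is None: return out
    a=np.degrees(np.arctan2(R[1,1],R[0,1]));t=((yaw-a)+90)%180-90
    return out,"twist",round(-np.radians(t),3),"tooly",round(a,1),"j6",s["qpos"][5].round(2)
E
python3 - <<'E'
from h import *
for n in("top","side"):
    im=cv2.imread(f"pics/{n}0.png")
    print(n,"cam",rays(n,[0,0])[0].round(3))
    for col in("yellow","green","blue","red"):
        for c in contours(mask(im,col)):
            m=c.mean(0)
            print(col,m.round(),len(c),*["%g:%s"%(z,rect(n,c,z)) for z in(.003,.056,.106,.152,.208)[(0 if col!='red' else 4):]][:4] if 0 else [rect(n,c,z) for z in (.003,dict(blue=.056,green=.106,yellow=.152,red=.208)[col])])
im=cv2.imread("pics/top0.png")[170:350,310:520];cv2.imwrite("pics/c1.png",cv2.resize(im,None,fx=3.3,fy=3.3,interpolation=2))
print(plane("top",[[331,250],[341,249],[393,252],[387,331]],.11),plane("top",[[363,190],[235,190]],.1))
E
```

```text
top cam [ 0.418 -0.085  1.465]
yellow [433. 271.] 127 [ 0.5463 -0.4043  0.0926  0.0622  4.7733] [ 0.5333 -0.3718  0.0831  0.0558  4.7733]
yellow [227. 261.] 115 [0.5673 0.1993 0.1004 0.0758 5.9006] [0.5521 0.1703 0.0902 0.068  5.9006]
green [433. 289.] 49 [ 4.91400e-01 -3.98400e-01  6.12000e-02  1.60000e-02 -8.64205e+01] [ 4.86200e-01 -3.76400e-01  5.69000e-02  1.49000e-02 -8.64205e+01]
green [609. 305.] 346 [ 0.4486 -0.904   0.3079  0.1864  0.3798] [ 0.4464 -0.8464  0.2862  0.1733  0.3798]
green [428. 253.] 47 [ 5.98300e-01 -3.86100e-01  6.32000e-02  1.71000e-02 -7.63797e+01] [ 5.85600e-01 -3.64900e-01  5.87000e-02  1.59000e-02 -7.63797e+01]
green [294. 272.] 139 [ 5.3910e-01  4.0000e-03  1.3150e-01  7.8600e-02 -5.9834e+00] [ 5.3060e-01 -2.3000e-03  1.2230e-01  7.3100e-02 -5.9834e+00]
blue [612. 428.] 319 [ 0.1147 -0.8853  0.2659  0.1524 -0.903 ] [ 0.1257 -0.8563  0.2562  0.1469 -0.903 ]
blue [423. 247.] 60 [ 6.14400e-01 -3.73200e-01  6.62000e-02  2.91000e-02 -7.70436e+01] [ 6.07300e-01 -3.62700e-01  6.38000e-02  2.80000e-02 -7.70436e+01]
blue [169. 260.] 167 [ 0.5719  0.3692  0.170
[... 230 characters left out ...]
0.2019 0.0966 0.0674 6.1287] [0.5494 0.0332 0.0824 0.0575 6.1287]
green [278. 357.] 49 [ 4.90700e-01 -3.15900e-01  5.94000e-02  1.26000e-02 -8.23364e+01] [ 4.86100e-01 -3.80100e-01  5.33000e-02  1.14000e-02 -8.23364e+01]
green [272. 251.] 111 [ 0.54    0.0151  0.1243  0.049  -5.3529] [ 0.5305 -0.0826  0.1117  0.0441 -5.3529]
blue [306. 367.] 208 [ 0.5499 -0.3435  0.1588  0.065   6.5648] [ 0.5445 -0.3751  0.1506  0.0616  6.5648]
blue [262. 172.] 126 [ 0.5721  0.3727  0.1667  0.0743 -6.2835] [ 0.5655  0.3038  0.1581  0.0705 -6.2835]
[[ 0.58954751 -0.10211977]
 [ 0.59244864 -0.12913234]
 [ 0.58521466 -0.26938835]
 [ 0.37567861 -0.25044176]] [[ 0.7590293  -0.19026812]
 [ 0.75705124  0.16523917]]
```

View pics/c1.png

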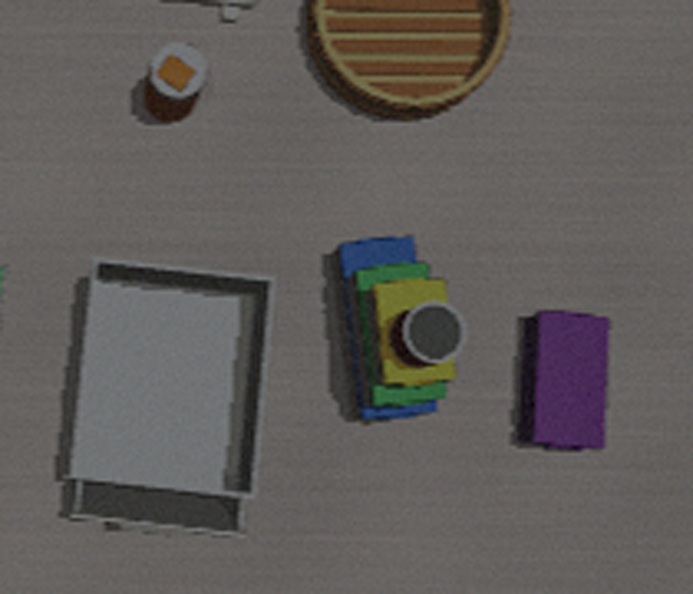

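The crop confirms it: tin top at crop (433,332) → full (441,270.6), on yellow/green/blue lids; purple decoy stands apart at (570,380). Now compute the targets and raise/turn the tool.

```bash
python3 - <<'E'
from h import *
print("tin",plane("top",[441.2,270.6],.208),plane("side",[295,320.5],.208))
b=plane("top",[[339.4,249.4],[392.4,254.8],[385.8,320],[331.8,314.8]],.11);print("bin",b.round(3),b.mean(0))
print(go([.257,.541,.33],95.))
E
python3 -m creep '{"hand":[0,0,0,0],"translation":[[0,0,-0.035],[0,0,-0.035],[0,0,-0.035],[0,0,-0.035]],"twist":[-0.13,-0.13,-0.13,-0.14]}' 30
python3 -c "
from h import *
print(go([.51,-.35,.34],95.))"
```

```text
tin [[ 0.52735839 -0.37506023]] [[ 0.53012887 -0.37295875]]
bin [[ 0.591 -0.125]
 [ 0.578 -0.268]
 [ 0.404 -0.248]
 [ 0.417 -0.105]] [ 0.49745335 -0.18627265]
(array([ 0.0002, -0.0007, -0.1351]), 'twist', np.float64(-0.531), 'tooly', np.float64(64.6), 'j6', np.float64(-0.09))
time_s: 0.5
tool_pos: [0.2574, 0.5415, 0.3367]
tool_rot: [-0.046, 0.999, -0.0, -0.0]
force: [-0.2, 0.6, 0.5]
finger_gap: 1.0
grasp_force: 0.0
(array([-0.17  , -0.9109, -0.0026]), 'twist', np.float64(0.004), 'tooly', np.float64(95.2), 'j6', np.float64(-0.62))
```

```bash
python3 -m creep '{"hand":[0,0,0,0,0,0,0,0,0,0,0,0],"translation":[[-0.012,-0.038,0],[-0.012,-0.038,0],[-0.012,-0.038,0],[-0.012,-0.038,0],[-0.012,-0.038,0],[-0.012,-0.038,0],[-0.012,-0.038,0],[-0.006,-0.038,0],[-0.006,-0.038,0],[-0.006,-0.038,0],[-0.006,-0.038,0],[-0.006,-0.038,0]],"twist":[0,0,0,0,0,0,0,0,0,0,0,0]}'
python3 -m creep '{"hand":[0,0,0,0,0,0,0,0,0,0,0,0],"translation":[[-0.006,-0.038,0],[-0.006,-0.038,0],[-0.006,-0.038,0],[-0.006,-0.038,0],[-0.006,-0.038,0],[-0.006,-0.038,0],[-0.006,-0.038,0],[-0.006,-0.038,0],[-0.006,-0.038,0],[-0.006,-0.038,0],[-0.006,-0.038,0],[0,-0.03,0]],"twist":[0,0,0,0,0,0,0,0,0,0,0,0]}'
python3 -c "
from h import *
print(go([.51,-.35,.34],95.))
c=get_calibration('wrist');cv2.imwrite('pics/w1.png',snapshot('wrist'));print(rays('wrist',[320,240],c))"
```

```text
time_s: 1.7
tool_pos: [0.4103, 0.0959, 0.3356]
tool_rot: [-0.043, 0.999, 0.0, -0.0]
force: [0.6, 1.5, 0.1]
finger_gap: 0.999
grasp_force: 0.0
time_s: 2.9
tool_pos: [0.5148, -0.3451, 0.3346]
tool_rot: [-0.043, 0.999, 0.001, -0.001]
force: [1.2, -0.6, -0.0]
finger_gap: 0.995
grasp_force: 0.0
(array([ 0.0052, -0.0045, -0.0054]), 'twist', np.float64(-0.002), 'tooly', np.float64(94.9), 'j6', np.float64(-2.33))
(array([ 0.4334382 , -0.3535595 ,  0.51288606]), array([[ 0.30837731,  0.02878933, -0.95082838]]))
```

View pics/w1.png

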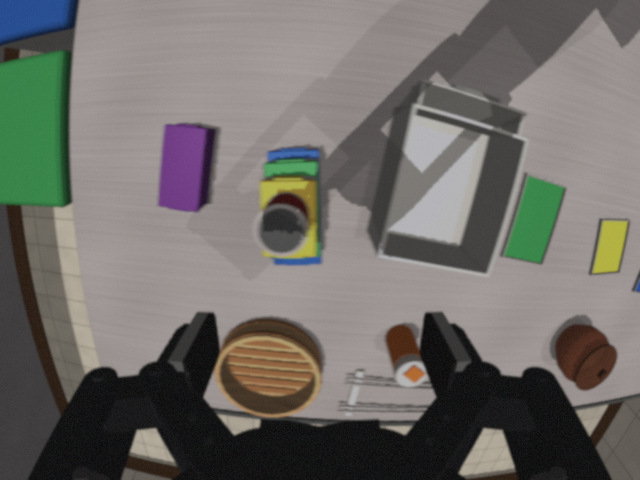

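Wrist view: tin top ring about (283,228), yellow/green/blue lids beneath, purple decoy (187,167) to the side, bin (450,180).

```bash
python3 - <<'E'
from h import *
im=cv2.imread("pics/w1.png");c=get_calibration("wrist")
print("tin",plane("wrist",[283,228],.208,c),plane("wrist",[[259,228],[309,228]],.208,c))
b=plane("wrist",[[417,107],[525,140],[490,272],[380,254]],.11,c);print("bin",b.round(3),b.mean(0))
for col,z in(("yellow",.152),("green",.106),("blue",.056)):
    for k in contours(mask(im,col)): print(col,k.mean(0).round(),rect("wrist",k,z,c),"tray",rect("wrist",k,.003,c))
print(go([.5285,-.3745,.245],95.))
E
```

```text
tin [[ 0.52267139 -0.38067412]] [[ 0.52429555 -0.40138966]
 [ 0.52089238 -0.3585221 ]]
bin [[ 0.403 -0.253]
 [ 0.418 -0.113]
 [ 0.587 -0.128]
 [ 0.574 -0.275]] [ 0.49535865 -0.19227353]
yellow [610. 247.] [0.5265 0.0322 0.0703 0.0516 5.785 ] tray [0.5654 0.1933 0.0993 0.073  5.785 ]
yellow [297. 211.] [ 0.5278 -0.3793  0.0847  0.0552  5.9441] tray [ 0.5672 -0.3886  0.1197  0.078   5.9441]
green [534. 220.] [ 0.5157 -0.0738  0.1035  0.0595 -6.2591] tray [ 5.3670e-01 -2.0000e-03  1.2980e-01  7.4600e-02 -6.2591e+00]
green [292. 168.] [ 4.82100e-01 -3.83600e-01  5.62000e-02  1.88000e-02 -8.57782e+01] tray [ 4.94600e-01 -3.90400e-01  7.05000e-02  2.36000e-02 -8.57782e+01]
green [ 34. 130.] [ 0.4413 -0.7497  0.2099  0.1476 -1.1214] tray [ 0.4435 -0.8494  0.2632  0.1851 -1.1214]
blue [297. 261.] [ 6.11300e-01 -3.71900e-01  5.85000e-02  8.50000e-03 -8.22259e+01] tray [ 6.3210e-01 -3.7360e-01  6.5300e-02  9.5000e-03 -8.2226e+01]
blue [293. 154.] [ 4.71400e-01 -3.85800e-01  6.06000e-02  1.33000e-02 -8.20409e+01] tray [ 4.75900e-01 -3.89200e-01  6.76000e-02  1.48000e-02 -8.20409e+01]
blue [34. 18.] [ 2.69000e-01 -8.10100e-01  1.93400e-01  7.54000e-02  7.74298e+01] tray [ 0.25   -0.8627  0.2159  0.0841 77.4298]
(array([-0.0127, -0.0268,  0.0885]), 'twist', np.float64(-0.004), 'tooly', np.float64(94.8), 'j6', np.float64(-2.33))
```

```bash
python3 -m creep '{"hand":[0,0,0,0,0,0],"translation":[[-0.0115,-0.028,0.03],[0,0,0.035],[0,0,0.035],[0,0,0.035],[0,0,0.025],[0,0,0.01]],"twist":[0,0,0,0,0,0]}'
python3 -c "
from h import *
print(go([.527,-.376,.165],95.))
c=get_calibration('wrist');cv2.imwrite('pics/w2.png',snapshot('wrist'))"
```

```text
time_s: 3.55
tool_pos: [0.5267, -0.3686, 0.1614]
tool_rot: [-0.043, 0.999, 0.002, -0.002]
force: [0.2, 0.3, 0.4]
finger_gap: 0.999
grasp_force: 0.0
(array([ 0.0004, -0.0074, -0.0036]), 'twist', np.float64(-0.001), 'tooly', np.float64(94.9), 'j6', np.float64(-2.35))
```

View pics/w2.png

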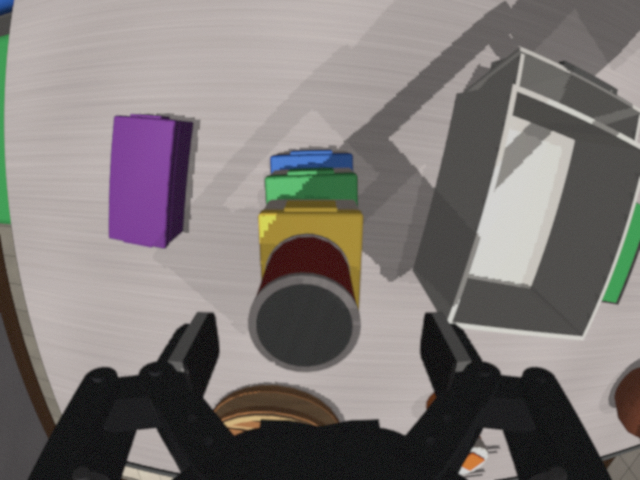

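Tin ring centre (304,323), about 16 px left of the finger midline – agrees with the computed 7 mm shift.

```bash
python3 -c "
from h import *
c=get_calibration('wrist');print(plane('wrist',[[304,323],[250,323],[360,323]],.208,c))
im=cv2.imread('pics/w2.png')
for k in contours(mask(im,'yellow')): print(rect('wrist',k,.152,c))
print(go([.527,-.376,.165],95.))"

```

```text
[[ 0.52451901 -0.37674669]
 [ 0.52679289 -0.39908529]
 [ 0.52275217 -0.3537971 ]]
[ 0.5151 -0.3761  0.0593  0.0549  4.0283]
(array([ 0.0005, -0.0073, -0.0037]), 'twist', np.float64(-0.001), 'tooly', np.float64(94.9), 'j6', np.float64(-2.35))
```

Centre y by −7.5 mm and close.

```bash
python3 -m creep '{"hand":[0,0,0.9,0.9,0.9,0.9,0.9,0.9,0.9],"translation":[[0.001,-0.0075,-0.002],[0,0,0],[0,0,0],[0,0,0],[0,0,0],[0,0,0],[0,0,0],[0,0,0],[0,0,0]],"twist":[0,0,0,0,0,0,0,0,0]}' 30
```

```text
time_s: 4.5
tool_pos: [0.5288, -0.3779, 0.1691]
tool_rot: [-0.043, 0.999, -0.001, 0.001]
force: [-0.1, 1.2, 6.0]
finger_gap: 0.506
grasp_force: 29.8
```

```bash
python3 -m creep '{"hand":[0.9,0.9,0.9,0.9,0.9,0.9,0.9,0.9,0.9],"translation":[[0,0,-0.02],[0,0,-0.03],[0,0,-0.03],[0.004,0.03,0],[0.007,0.04,0],[0.007,0.04,0],[0.007,0.04,0],[0.007,0.03,0],[0,0.01,0]],"twist":[0,0,0,0,0,0,0,0,0]}'
python3 -c "
from h import *
print(go([.497,-.187,.095],95.))"
```

```text
time_s: 5.4
tool_pos: [0.4794, -0.1887, 0.2481]
tool_rot: [-0.044, 0.999, 0.0, 0.0]
force: [1.2, -0.2, -1.1]
finger_gap: 0.1
grasp_force: 0.0
(array([-1.770e-02,  1.000e-04,  1.531e-01]), 'twist', np.float64(0.001), 'tooly', np.float64(95.1), 'j6', np.float64(-2.13))
```

The grip slipped; look where the tin went.

```bash
python3 -c "
from h import *
im=snapshot('top');cv2.imwrite('pics/t2.png',im);sd=snapshot('side')
a=cv2.resize(im[150:350,250:550],(800,533));cv2.imwrite('pics/t2c.png',a);cv2.imwrite('pics/s2.png',cv2.resize(sd[220:480,200:480],(646,600)))
for n,i in(('top',im),('side',sd)):
  for col in('red','yellow','green','blue'):
    for k in contours(mask(i,col),25): print(n,col,k.mean(0).round(),len(k))"
```

```text
top red [242. 203.] 83
top yellow [438. 268.] 101
top yellow [227. 261.] 115
top green [438. 289.] 28
top green [609. 305.] 342
top green [428. 253.] 49
top green [294. 272.] 139
top blue [614. 428.] 301
top blue [423. 247.] 60
top blue [169. 260.] 167
side red [69.  4.] 106
side yellow [298. 338.] 114
side yellow [272. 206.] 78
side green [278. 357.] 48
side green [324. 346.] 32
side green [272. 251.] 112
side blue [306. 367.] 208
side blue [274. 170.] 75
```

View pics/s2.png

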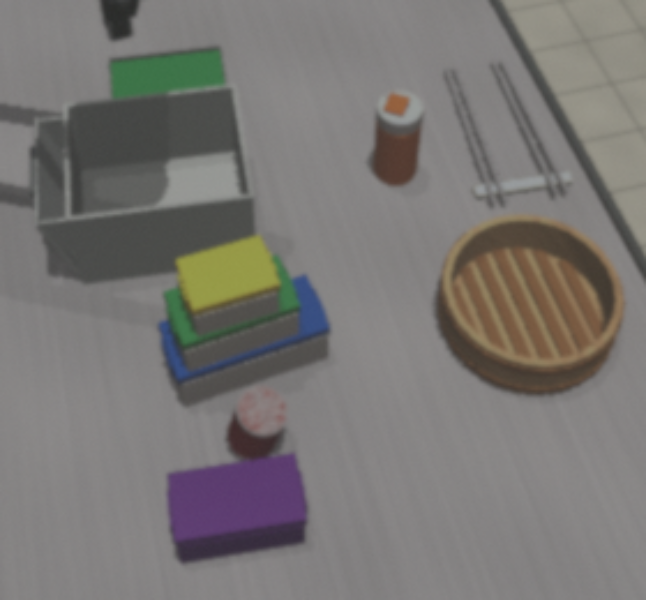

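Side crop: tin has fallen to the worktop between the stack and the purple box, crop (258,425) → full (312,404); the stack is still standing. Check the top view.

View pics/t2c.png

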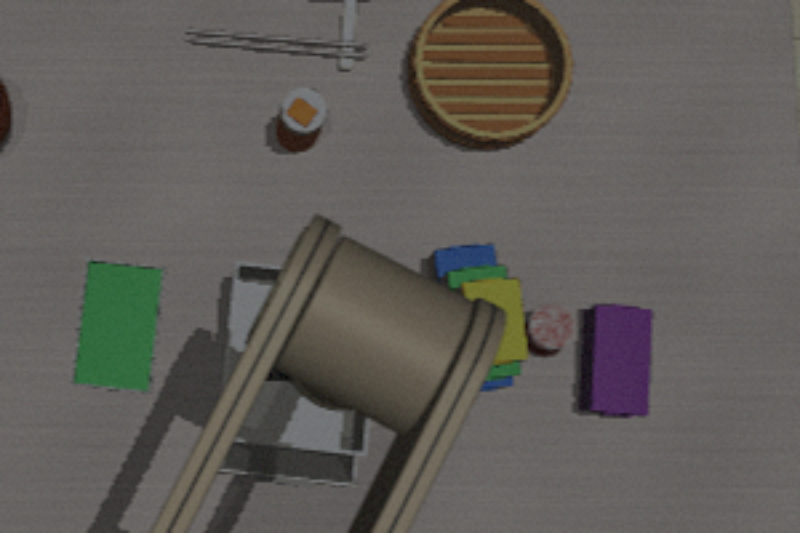

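Top crop: the tin stands upright at crop (550,328) → full (456,273), between stack and purple box. Check where the pads really lie in the wrist frame, and the new positions.

```bash
python3 - <<'E'
from h import *
p,R,s=tool();c=get_calibration("wrist")
for dz in(0,.01,.013,.02,.03,.04):
    print(dz,proj("wrist",[p+R@[sx,sy,-dz] for sx,sy in((0,-.0425),(0,.0425),(-.011,.0425),(.011,.0425))],c).round().tolist())
t=get_calibration("wrist");cv2.imwrite("pics/w3.png",snapshot("wrist"))
print("tin",plane("top",[456.2,273],.056),plane("side",[313.6,397.7],.056))
im=cv2.imread("pics/t2.png")
# purple
h=cv2.cvtColor(cv2.imread("pics/top0.png"),cv2.COLOR_BGR2HSV);m=((h[...,0]>126)&(h[...,0]<150)&(h[...,1]>90)).astype(np.uint8)
for k in contours(m): print("purple",rect("top",k,.05))
E
```

```text
0 [[242.0, 282.0], [401.0, 282.0], [400.0, 300.0], [403.0, 263.0]]
0.01 [[239.0, 290.0], [405.0, 290.0], [403.0, 309.0], [407.0, 270.0]]
0.013 [[238.0, 293.0], [406.0, 293.0], [404.0, 312.0], [408.0, 273.0]]
0.02 [[235.0, 299.0], [409.0, 299.0], [407.0, 319.0], [412.0, 278.0]]
0.03 [[230.0, 309.0], [414.0, 309.0], [412.0, 329.0], [417.0, 287.0]]
0.04 [[226.0, 320.0], [419.0, 320.0], [416.0, 340.0], [422.0, 297.0]]
tin [[ 0.53416779 -0.45158338]] [[ 0.54176444 -0.46152545]]
purple [ 0.5031 -0.5195  0.1145  0.0694 -2.6479]
```

View pics/w3.png

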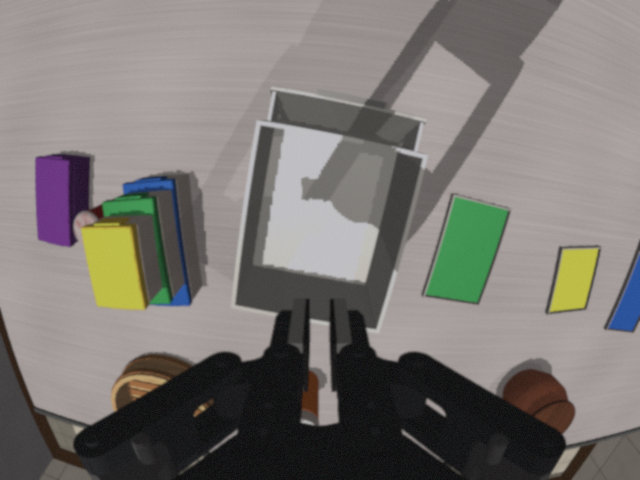

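```bash
python3 - <<'E'
from h import *
for uv in([251.5,236],[251.5,235]):
    o,v=rays("side",uv);v=v[0];P=o+v*((-.1887-o[1])/v[1]);print(P,get_state()["tool_pos"])
sd=snapshot("side");cv2.imwrite("pics/s3.png",cv2.resize(sd[140:260,200:320],(600,600),interpolation=2))
print(proj("side",get_state()["tool_pos"]))
c=get_calibration("wrist");print(plane("wrist",[[85,222]],.056,c))
im=cv2.imread("pics/w3.png")
for k in contours(mask(im,'yellow')): print(rect('wrist',k,.152,c))
E
```

```text
[ 0.48134205 -0.1887      0.27449186] [ 0.48029985 -0.19124014  0.24808028]
[ 0.48166292 -0.1887      0.27734175] [ 0.48029985 -0.19124014  0.24808028]
[[252.65041966 245.99620936]]
[[ 0.52018364 -0.47038183]]
[0.5075 0.0582 0.0645 0.0479 6.09  ]
[ 0.5269 -0.3737  0.0868  0.0592  4.5375]
```

View pics/s3.png

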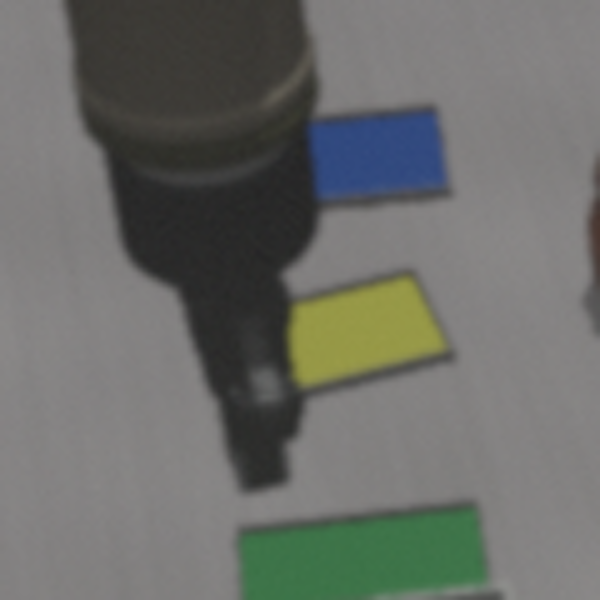

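Side crop: shut fingertips at crop (265,488) → full (253,237.6), giving a true tip height of ≈0.27 against the reported 0.248. Both cameras agree: the tips stand some 22 mm above the reported TCP, so the tin was held only by its rim. I'll allow for that. Move over the tin and turn so the fingers close along world x, clear of the stack.

```bash
python3 -m creep '{"hand":[0,0,0,0,0,0,0,0,0,0,0,0],"translation":[[0,0,-0.03],[0,0,-0.03],[-0.008,-0.035,0],[-0.008,-0.035,0],[-0.008,-0.035,0],[-0.008,-0.035,0],[-0.008,-0.035,0],[-0.008,-0.035,0],[-0.006,-0.03,0],[-0.006,-0.025,0],[0,0,0],[0,0,0]],"twist":[0,0,0,0,0,0,0,0,0,0,0.14,0.14]}' 60
for i in 1 2; do :; done
python3 -m creep '{"hand":[0,0,0,0,0,0,0,0,0,0,0,0],"translation":[[0,0,0],[0,0,0],[0,0,0],[0,0,0],[0,0,0],[0,0,0],[0,0,0],[0,0,0],[0,0,0],[0,0,0],[0,0,0],[0,0,0]],"twist":[0.14,0.14,0.14,0.14,0.14,0.14,0.14,0.14,0.14,0.14,0.14,0.14]}'
python3 -m creep '{"hand":[0,0,0,0,0,0,0,0,0,0,0,0],"translation":[[0,0,0],[0,0,0],[0,0,0],[0,0,0],[0,0,0],[0,0,0],[0,0,0],[0,0,0],[0,0,0],[0,0,0],[0,0,0],[0,0,0]],"twist":[0.14,0.14,0.14,0.14,0.14,0.14,0.14,0.14,0.14,0.14,0.14,0.14]}'
python3 -m creep '{"hand":[0,0,0,0,0,0,0,0,0],"translation":[[0,0,0],[0,0,0],[0,0,0],[0,0,0],[0,0,0],[0,0,0],[0,0,0],[0,0,0],[0,0,0]],"twist":[0.14,0.14,0.14,0.14,0.14,0.14,0.1,0,0]}'
python3 -c "
from h import *
print(go([.534,-.455,.2],5.))
cv2.imwrite('pics/w4.png',snapshot('wrist'))
print(rays('wrist',[320,240])[0])"
```

```text
time_s: 6.8
tool_pos: [0.5618, -0.4529, 0.3054]
tool_rot: [0.101, 0.995, 0.001, -0.001]
force: [-0.6, 0.2, 0.9]
finger_gap: 0.998
grasp_force: 0.0
time_s: 8.0
tool_pos: [0.562, -0.4519, 0.3067]
tool_rot: [0.808, 0.589, -0.0, -0.0]
force: [0.2, 0.1, -0.5]
finger_gap: 0.999
grasp_force: 0.0
time_s: 9.2
tool_pos: [0.562, -0.4519, 0.3067]
tool_rot: [0.978, -0.208, -0.001, -0.0]
force: [-0.2, 0.9, 0.1]
finger_gap: 1.002
grasp_force: 0.0
time_s: 10.1
tool_pos: [0.5622, -0.4512, 0.307]
tool_rot: [0.781, -0.625, -0.0, 0.0]
force: [-0.5, 0.6, -0.8]
finger_gap: 0.997
grasp_force: 0.0
(array([-0.0024,  0.0283,  0.1071]), 'twist', np.float64(0.133), 'tooly', np.float64(-167.4), 'j6', np.float64(2.17))
[ 0.58059416 -0.53236183  0.48537512]
```

View pics/w4.png

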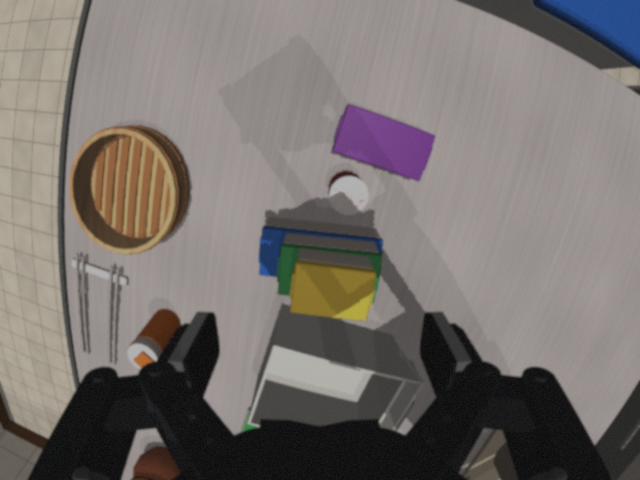

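Wrist view: tin top disc (350,190) standing free between purple box (385,145) and stack (325,265).

```bash
python3 - <<'E'
from h import *
c=get_calibration("wrist")
print("tin",plane("wrist",[[350,191],[330,191],[370,191]],.056,c),"foot",plane("wrist",[[344,180]],.0,c))
im=cv2.imread("pics/w4.png")
for col,z in(("yellow",.152),("green",.106),("blue",.056)):
    for k in contours(mask(im,col)): print(col,k.mean(0).round(),rect("wrist",k,z,c))
h=cv2.cvtColor(im,cv2.COLOR_BGR2HSV);m=((h[...,0]>126)&(h[...,0]<150)&(h[...,1]>90)).astype(np.uint8)
for k in contours(m): print("purple",rect("wrist",k,.05,c))
p,R,s=tool();print(p, proj("wrist",[p,p+[0,0,.022]],c))
E
```

```text
tin [[ 0.52768429 -0.46216513]
 [ 0.55060065 -0.45693026]
 [ 0.5045946  -0.46756364]] foot [[ 0.53200357 -0.46562528]]
yellow [331. 290.] [ 0.5328 -0.3758  0.0835  0.0589  4.8837]
green [365. 260.] [ 4.98200e-01 -4.01300e-01  6.01000e-02  2.86000e-02 -2.96424e+01]
green [287. 267.] [ 5.82800e-01 -3.70100e-01  6.02000e-02  2.00000e-02  8.87877e+01]
blue [312. 242.] [ 0.5446 -0.3739  0.1481  0.0638  6.1476]
blue [598.  21.] [ 0.2293 -0.7801  0.2256  0.1052 29.243 ]
purple [ 0.5018 -0.527   0.1137  0.0583 -5.1327]
[ 0.56227903 -0.45093575  0.30722392] [[319.33885176 285.22564736]
 [319.37742804 304.82538321]]
```

```bash
python3 -m creep '{"hand":[0,0,0],"translation":[[0,0,0],[0,0,0],[0,0,0]],"twist":[0.14,0.05,0]}'
python3 -c "
from h import *
print(go([.529,-.463,.09],2.))"
```

```text
time_s: 10.45
tool_pos: [0.5625, -0.4504, 0.3077]
tool_rot: [0.717, -0.697, -0.0, 0.0]
force: [0.2, 1.2, -0.4]
finger_gap: 0.999
grasp_force: 0.0
(array([0.0116, 0.0339, 0.2177]), 'twist', np.float64(-0.005), 'tooly', np.float64(-178.3), 'j6', np.float64(2.37))
```

```bash
python3 -m creep '{"hand":[0,0,0,0,0,0,0,0],"translation":[[0.006,0.017,0],[0.006,0.017,0],[0,0,0.04],[0,0,0.04],[0,0,0.04],[0,0,0.04],[0,0,0.03],[0,0,0.02]],"twist":[0,0,0,0,0,0,0,0]}'
python3 -m creep '{"hand":[0,0],"translation":[[0,0,0],[0,0,0]],"twist":[0,0]}'
python3 - <<'E'
from h import *
print(go([.529,-.463,.02],2.))
c=get_calibration("wrist");cv2.imwrite("pics/w5.png",snapshot("wrist"))
p,R,s=tool();print([proj("wrist",[p+R@[.011,y,-dz] for y in(-.0425,.0425)],c).round().tolist() for dz in(.013,.025,.035,.045)])
sd=snapshot("side");cv2.imwrite("pics/s5.png",np.hstack([cv2.resize(sd[310:460,240:390],(400,400)),cv2.resize(cv2.imread("pics/w5.png")[60:460,120:520],(400,400))]))
E
```

```text
time_s: 11.25
tool_pos: [0.5276, -0.4619, 0.0941]
tool_rot: [0.718, -0.696, -0.002, -0.0]
force: [0.2, 0.7, -0.3]
finger_gap: 0.997
grasp_force: 0.0
time_s: 11.45
tool_pos: [0.5289, -0.4631, 0.0982]
tool_rot: [0.718, -0.696, -0.0, 0.0]
force: [0.2, 0.3, 0.5]
finger_gap: 0.999
grasp_force: 0.0
(array([-0.0001, -0.0001,  0.0782]), 'twist', np.float64(-0.005), 'tooly', np.float64(-178.3), 'j6', np.float64(2.32))
[[[232.0, 275.0], [405.0, 275.0]], [[226.0, 286.0], [411.0, 286.0]], [[221.0, 296.0], [416.0, 295.0]], [[215.0, 306.0], [422.0, 306.0]]]
```

View pics/s5.png

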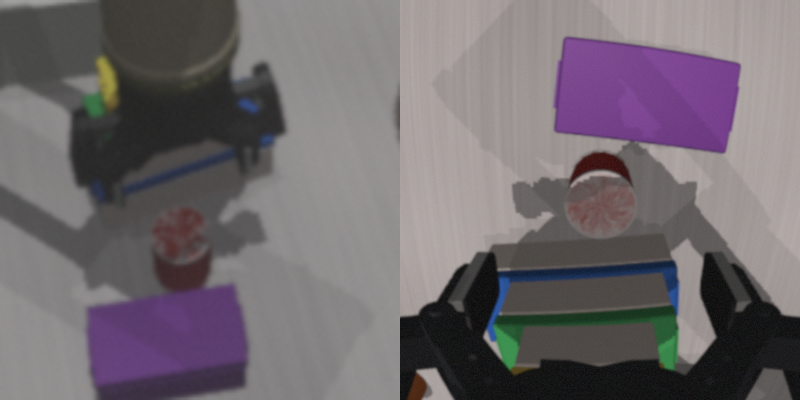

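```bash
python3 - <<'E'
from h import *
c=get_calibration("wrist");print("tin",plane("wrist",[320,267],.056,c))
for uv in([283.9,385],[334.9,373]):
    o,v=rays("side",uv);v=v[0];print(o+v*((-.463-o[1])/v[1]))
E
python3 -m creep '{"hand":[0,0,0,0,0],"translation":[[0,0,0.025],[0,0,0.025],[0,0,0.015],[0,0,0.01],[0,0,0]],"twist":[0,0,0,0,0]}'
python3 -m creep '{"hand":[0,0],"translation":[[0,0,0.005],[0,0,0]],"twist":[0,0]}'
```

```text
tin [[ 0.52968333 -0.45647091]]
[ 0.48515634 -0.463       0.13709214]
[ 0.58588368 -0.463       0.13695981]
time_s: 12.05
tool_pos: [0.5286, -0.4626, 0.022]
tool_rot: [0.717, -0.697, -0.001, 0.0]
force: [0.2, -0.6, -0.7]
finger_gap: 1.003
grasp_force: 0.0
time_s: 12.25
tool_pos: [0.5294, -0.4635, 0.0187]
tool_rot: [0.717, -0.697, 0.001, 0.0]
force: [-0.7, -0.0, -0.3]
finger_gap: 1.0
grasp_force: 0.0
```

Open tips measured at z≈0.137 against reported 0.098: offset ≈25 mm plus the 13 mm swing, confirmed. Descend accordingly and grip.

```bash
python3 -m creep '{"hand":[0,0,0,0],"translation":[[0,0.0,0.01],[0,0,0.01],[0,0,0.006],[0,0,0]],"twist":[0,0,0,0]}'
python3 -m creep '{"hand":[0.9,0.9,0.9,0.9,0.9,0.9,0.9,0.9],"translation":[[0,0,0],[0,0,0],[0,0,0],[0,0,0],[0,0,0],[0,0,0],[0,0,0],[0,0,0]],"twist":[0,0,0,0,0,0,0,0]}' 40
python3 -m creep '{"hand":[0.9,0.9,0.9,0.9],"translation":[[0,0,-0.01],[0,0,-0.02],[0,0,-0.03],[0,0,-0.03]],"twist":[0,0,0,0]}'
```

```text
time_s: 12.65
tool_pos: [0.5279, -0.4619, -0.0104]
tool_rot: [0.717, -0.697, -0.002, -0.0]
force: [-0.4, -0.2, -0.2]
finger_gap: 1.0
grasp_force: 0.0
time_s: 13.45
tool_pos: [0.5295, -0.4635, -0.0072]
tool_rot: [0.717, -0.697, 0.001, 0.0]
force: [1.2, 0.1, 5.8]
finger_gap: 0.523
grasp_force: 41.2
time_s: 13.85
tool_pos: [0.5282, -0.4622, 0.082]
tool_rot: [0.717, -0.697, -0.001, -0.0]
force: [0.4, -0.6, 0.5]
finger_gap: 0.527
grasp_force: 40.9
```

```bash
python3 -m creep '{"hand":[0.9,0.9,0.9,0.9,0.9,0.9,0.9,0.9,0.9,0.9,0.9,0.9],"translation":[[0,0,-0.04],[0,0,-0.04],[0,0,-0.04],[0,0,-0.03],[-0.03,0.004,0],[-0.035,0.004,0],[-0.035,0.004,0],[-0.035,0.004,0],[-0.035,0.004,0],[-0.035,0.004,0],[-0.035,0.003,0],[-0.03,0.003,0]],"twist":[0,0,0,0,0,0,0,0,0,0,0,0]}'
python3 -c "
from h import *
print(go([.5,-.19,.1],5.))"
```

```text
time_s: 15.05
tool_pos: [0.4906, -0.1921, 0.232]
tool_rot: [0.717, -0.697, -0.0, -0.0]
force: [0.4, 0.1, -0.9]
finger_gap: 0.519
grasp_force: 40.9
(array([-0.0017, -0.0096,  0.132 ]), 'twist', np.float64(-0.058), 'tooly', np.float64(-178.3), 'j6', np.float64(2.64))
```

```bash
python3 -m creep '{"hand":[0.9,0.9,0.9,0.9,0.9,0.9,0.5,0.0,0.0,0.0,0.0,0.0],"translation":[[0,-0.008,0.04],[0,0,0.04],[0,0,0.04],[0,0,0.03],[0,0,0.01],[0,0,0],[0,0,0],[0,0,0],[0,0,0],[0,0,-0.02],[0,0,-0.04],[0,0,-0.04]],"twist":[-0.05,0,0,0,0,0,0,0,0,0,0,0]}'
python3 -m creep '{"hand":[0,0,0,0,0,0,0,0,0,0,0,0],"translation":[[0,0,-0.04],[0,0,-0.04],[0,0,-0.03],[0,0,0],[0,0,0],[0,0,0],[0,0,0],[0,0,0],[0,0,0],[0,0,0],[0,0,0],[0,0,0]],"twist":[-0.13,-0.13,-0.13,-0.13,-0.13,-0.13,-0.13,-0.13,-0.13,-0.13,-0.13,-0.13]}'
python3 -c "
from h import *
cv2.imwrite('pics/s6.png',cv2.resize(snapshot('side')[220:420,200:400],(600,600)))
print(go([.53,-.376,.25],95.))"
```

```text
time_s: 16.25
tool_pos: [0.4989, -0.1936, 0.1733]
tool_rot: [0.734, -0.679, -0.0, 0.0]
force: [1.0, 0.2, 0.3]
finger_gap: 0.999
grasp_force: 0.0
time_s: 17.45
tool_pos: [0.4996, -0.1939, 0.2832]
tool_rot: [0.999, 0.037, 0.001, 0.0]
force: [0.3, 0.3, -0.7]
finger_gap: 1.001
grasp_force: 0.0
(array([0.0155, 0.184 , 0.0333]), 'twist', np.float64(-0.006), 'tooly', np.float64(-85.4), 'j6', np.float64(1.02))
```

View pics/s6.png

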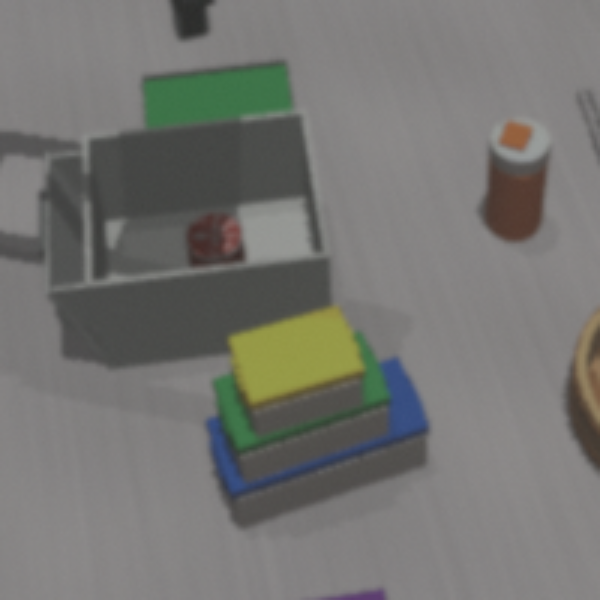

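Tin lies in the bin (crop (215,240)). The stack is intact. Move over the yellow container and measure it.

```bash
python3 -m creep '{"hand":[0,0,0,0,0,0,0],"translation":[[0.003,0.03,0],[0.003,0.035,0],[0.003,0.035,0],[0.003,0.035,0],[0.003,0.03,0],[0.001,0.02,0],[0,0,0]],"twist":[0,0,0,0,0,0,0]}'
cat > m.py <<'E'
from h import *
import sys
c=get_calibration("wrist");ims=dict(wrist=snapshot("wrist"),side=snapshot("side"))
for n,im in ims.items():
    for col,z in(("yellow",.152),("green",.106),("blue",.056)):
        for k in contours(mask(im,col),150): print(n,col,k.mean(0).round(),"lid",rect(n,k,z,c if n=="wrist" else None),"tray",rect(n,k,.003,c if n=="wrist" else None))
print(get_state()["tool_pos"])
E
python3 m.py
```

```text
time_s: 18.2
tool_pos: [0.5273, -0.3798, 0.2818]
tool_rot: [1.0, 0.031, -0.0, 0.0]
force: [0.7, -0.4, -0.7]
finger_gap: 1.001
grasp_force: 0.0
wrist yellow [311. 210.] lid [ 0.5342 -0.3735  0.0839  0.0551  4.498 ] tray [ 0.4978 -0.3724  0.1246  0.0817  4.498 ]
wrist green [598. 237.] lid [ 0.5191 -0.7567  0.1981  0.1818  0.1869] tray [ 0.4928 -0.8675  0.2557  0.2348  0.187 ]
wrist green [309. 153.] lid [ 5.80900e-01 -3.67300e-01  5.72000e-02  2.24000e-02 -8.37096e+01] tray [ 5.72600e-01 -3.64800e-01  7.38000e-02  2.89000e-02 -8.37096e+01]
wrist green [ 59. 175.] lid [ 0.5529 -0.0796  0.1016  0.0585 -6.5508] tray [ 0.5364  0.0066  0.1312  0.0755 -6.5508]
wrist blue [571. 359.] lid [ 0.2566 -0.8109  0.2247  0.2088 -0.1397] tray [ 0.2103 -0.8679  0.2542  0.2362 -0.1398]
wrist blue [310. 128.] lid [ 6.03400e-01 -3.65800e-01  6.21000e-02  3.17000e-02 -8.43921e+01] tray [ 6.02600e-01 -3.64400e-01  7.02000e-02  3.59000e-02 -8.43921e+01]
side yellow [298. 339.] lid [ 0.5325 -0.3769  0.0833  0.057   4.3494] tray [ 0.5473 -0.2786  0.0976  0.0667  4.3493]
side green [261. 253.] lid [ 0.5069 -0.0799  0.0659  0.0451 -6.4303] tray [ 0.5138  0.0181  0.0734  0.0502 -6.4303]
side blue [326. 361.] lid [ 0.5775 -0.3712  0.0842  0.0615  6.565 ] tray [ 0.5848 -0.3394  0.0888  0.0649  6.565 ]
side blue [244. 174.] lid [5.13100e-01 3.08800e-01 7.30000e-02 5.16000e-02 8.22926e+01] tray [5.16800e-01 3.78000e-01 7.70000e-02 5.44000e-02 8.22926e+01]
[ 0.52776504 -0.37729286  0.28223586]
```

```bash
python3 -c "
from h import *
print(go([.533,-.3755,.086],94.5))"
python3 -m creep '{"hand":[0,0,0,0,0,0,0,0],"translation":[[0.005,-0.002,0.02],[0,0,0.04],[0,0,0.04],[0,0,0.04],[0,0,0.03],[0,0,0.02],[0,0,0.005],[0,0,0]],"twist":[0,0,0,0,0,0,0,0]}'
python3 -c "
from h import *
print(go([.533,-.3755,.086],94.5))"
```

```text
(array([ 0.0053, -0.0014,  0.1962]), 'twist', np.float64(-0.013), 'tooly', np.float64(-86.2), 'j6', np.float64(0.81))
time_s: 19.1
tool_pos: [0.5326, -0.3738, 0.0869]
tool_rot: [0.999, 0.034, -0.0, -0.0]
force: [-0.3, -0.2, 0.8]
finger_gap: 1.003
grasp_force: 0.0
(array([0.0003, 0.0018, 0.0009]), 'twist', np.float64(-0.01), 'tooly', np.float64(-86.1), 'j6', np.float64(0.81))
```

```bash
python3 -m creep '{"hand":[0.9,0.9,0.9,0.9,0.9,0.9,0.9],"translation":[[0,0.0015,0],[0,0,0],[0,0,0],[0,0,0],[0,0,0],[0,0,0],[0,0,0]],"twist":[0,0,0,0,0,0,0]}' 50
python3 -m creep '{"hand":[0.9,0.9,0.9,0.9,0.9],"translation":[[0,0,-0.005],[0,0,-0.015],[0,0,-0.03],[0,0,-0.03],[0,0,-0.02]],"twist":[0,0,0,0,0]}'
python3 m.py | grep -v "59[0-9]\|571"
```

```text
time_s: 19.8
tool_pos: [0.5341, -0.3772, 0.0895]
tool_rot: [0.999, 0.034, 0.002, 0.001]
force: [0.2, 1.1, 6.9]
finger_gap: 0.648
grasp_force: 54.9
time_s: 20.3
tool_pos: [0.5335, -0.3771, 0.1909]
tool_rot: [0.999, 0.034, 0.001, 0.001]
force: [-0.1, 0.2, -2.1]
finger_gap: 0.64
grasp_force: 54.0
wrist yellow [320. 328.] lid [ 0.4677 -0.3828  0.165   0.1047  3.8963] tray [ 0.3665 -0.39    0.2781  0.1765  3.8963]
wrist green [617. 259.] lid [ 0.5332 -0.7004  0.1719  0.113   0.0984] tray [ 0.5012 -0.8287  0.2392  0.1573  0.0984]
wrist green [310. 191.] lid [ 5.66600e-01 -3.69100e-01  5.87000e-02  5.27000e-02 -8.49047e+01] tray [ 5.47600e-01 -3.67800e-01  8.17000e-02  7.33000e-02 -8.49048e+01]
wrist green [ 15. 187.] lid [ 0.5582 -0.0981  0.0953  0.053  -7.1067] tray [ 0.536   0.0092  0.1326  0.0737 -7.1067]
wrist blue [310. 137.] lid [ 6.034e-01 -3.659e-01  6.250e-02  3.300e-02 -8.560e+01] tray [ 6.01400e-01 -3.64800e-01  7.31000e-02  3.86000e-02 -8.56001e+01]
side yellow [284. 312.] lid [ 5.18000e-01 -3.05800e-01  6.41000e-02  4.14000e-02 -8.46117e+01] tray [ 5.30400e-01 -1.95200e-01  7.51000e-02  4.85000e-02 -8.46117e+01]
side green [318. 347.] lid [ 5.77700e-01 -3.76700e-01  6.65000e-02  3.74000e-02  6.47302e+01] tray [ 5.92500e-01 -3.12100e-01  7.40000e-02  4.16000e-02  6.47302e+01]
side blue [328. 359.] lid [ 0.582  -0.3704  0.0752  0.0618  5.8327] tray [ 0.5895 -0.3386  0.0793  0.0652  5.8328]
[ 0.53469343 -0.37815227  0.19270507]
```

```bash
python3 -m creep '{"hand":[0.9,0.9,0.9,0.9,0.9,0.9,0.9,0.9,0.9,0.9],"translation":[[0.002,-0.02,0],[0.0045,-0.036,0],[0.0045,-0.036,0],[0.0045,-0.036,0],[0.0045,-0.036,0],[0.0045,-0.036,0],[0.0045,-0.036,0],[0.0045,-0.036,0],[0.0045,-0.036,0],[0.0045,-0.036,0]],"twist":[0,0,0,0,0,0,0,0,0,0]}'
python3 -m creep '{"hand":[0.9,0.9,0.9,0.9,0.9,0.9,0.9,0.9],"translation":[[0.0045,-0.036,0],[0.0045,-0.036,0],[0.0045,-0.036,0],[0.0045,-0.036,0],[0.0045,-0.036,0],[0.002,-0.02,0],[0,0,0],[0,0,0]],"twist":[-0.035,0,0,0,0,0,0,0]}'
python3 -c "
from h import *
print(go([.567,.2,-.012],96))
c=get_calibration('wrist');im=snapshot('wrist');cv2.imwrite('pics/w7.png',im)
for n in('yellow','green','blue'):
  for k in contours(mask(im,n),150): print(n,k.mean(0).round(),rect('wrist',k,.003,c))"
```

```text
time_s: 21.4
tool_pos: [0.551, -0.0288, 0.1858]
tool_rot: [0.999, 0.034, -0.001, -0.0]
force: [0.6, 0.4, -2.2]
finger_gap: 0.647
grasp_force: 54.0
time_s: 22.2
tool_pos: [0.5563, 0.171, 0.1858]
tool_rot: [0.999, 0.052, -0.001, 0.0]
force: [-0.1, 0.5, -1.4]
finger_gap: 0.646
grasp_force: 54.0
(array([ 0.0139, -0.0278,  0.1978]), 'twist', np.float64(-0.001), 'tooly', np.float64(-84.0), 'j6', np.float64(1.68))
yellow [319. 328.] [0.3919 0.1527 0.2754 0.1742 5.88  ]
yellow [291. 186.] [0.5706 0.1991 0.0869 0.0768 6.2535]
green [470. 239.] [ 5.352e-01  9.000e-04  1.319e-01  7.790e-02 -6.090e+00]
blue [137. 174.] [ 0.5691  0.3698  0.1708  0.0833 -6.5642]
```

```bash
python3 -m creep '{"hand":[0.9,0.9,0.9,0.9,0.9,0.9,0.9,0.9,0.9,0.9],"translation":[[0.015,-0.0275,0],[0,0,0.03],[0,0,0.035],[0,0,0.035],[0,0,0.035],[0,0,0.03],[0,0,0.01],[0,0,0.005],[0,0,0],[0,0,0]],"twist":[0,0,0,0,0,0,0,0,0,0]}'
python3 -c "
from h import *
print(go([.568,.1995,-.013],96),get_state()['force'])"
```

```text
time_s: 23.25
tool_pos: [0.5707, 0.2001, 0.009]
tool_rot: [0.999, 0.051, 0.002, -0.0]
force: [-0.9, -0.2, -2.4]
finger_gap: 0.646
grasp_force: 54.0
(array([-0.0028,  0.0004,  0.022 ]), 'twist', np.float64(-0.002), 'tooly', np.float64(-84.1), 'j6', np.float64(1.72)) [-0.85128983 -0.17814623 -2.40615632]
```

```bash
python3 -m creep '{"hand":[0.9,0.9,0.9,0.9,0.9],"translation":[[-0.003,0,0.006],[0,0,0.006],[0,0,0.004],[0,0,0.002],[0,0,0]],"twist":[0,0,0,0,0]}'
python3 -m creep '{"hand":[0.9,0.9,0.9],"translation":[[0,0,0.002],[0,0,0.001],[0,0,0]],"twist":[0,0,0]}'
```

```text
time_s: 23.75
tool_pos: [0.5656, 0.1996, -0.0117]
tool_rot: [0.999, 0.051, -0.0, 0.0]
force: [-0.1, 0.2, -1.3]
finger_gap: 0.646
grasp_force: 54.1
time_s: 24.05
tool_pos: [0.5664, 0.1998, -0.0134]
tool_rot: [0.999, 0.051, 0.0, -0.0]
force: [-3.3, -0.5, 2.6]
finger_gap: 0.644
grasp_force: 54.6
```

Contact at the expected height. Release, back off and check.

```bash
python3 -m creep '{"hand":[0.9,0.3,0.2,0.1,0,0,0,0,0,0],"translation":[[0,0,0.0005],[0,0,0],[0,0,0],[0,0,0],[0,0,0],[0,0,0],[0,0,-0.01],[0,0,-0.03],[0,0,-0.04],[0,0,-0.04]],"twist":[0,0,0,0,0,0,0,0,0,0]}'
python3 -m creep '{"hand":[0,0,0,0,0,0,0,0],"translation":[[0,0,-0.04],[0,0,-0.04],[0,0,-0.03],[0,0.04,0],[0,0.04,0],[0,0.04,0],[0,0.03,0],[0,0,0]],"twist":[0,0,0,0,0,0,0,0]}'
python3 - <<'E'
from h import *
for n in("side","top","wrist"):
    c=get_calibration(n);im=snapshot(n);cv2.imwrite(f"pics/y_{n}.png",im)
    for k in contours(mask(im,"yellow"),100): print(n,k.mean(0).round(),"lid",rect(n,k,.049,c),"tray",rect(n,k,.003,c))
    for k in contours(mask(im,"green"),100): print(n,"green",k.mean(0).round(),rect(n,k,.106,c),"tray",rect(n,k,.003,c))
print(get_state()["tool_pos"])
E
```

```text
time_s: 25.05
tool_pos: [0.5656, 0.1995, 0.107]
tool_rot: [0.999, 0.051, -0.0, 0.0]
force: [0.8, 0.3, -0.7]
finger_gap: 0.999
grasp_force: 0.0
time_s: 25.85
tool_pos: [0.5818, 0.0467, 0.2163]
tool_rot: [0.999, 0.049, 0.0, 0.001]
force: [0.0, 0.5, -0.6]
finger_gap: 0.997
grasp_force: 0.0
side [264. 200.] lid [  0.5607   0.1696   0.1024   0.0943 -84.7434] tray [  0.5662   0.2226   0.1072   0.0988 -84.7434]
side green [300. 350.] [ 0.5353 -0.3747  0.1118  0.0556  7.5573] tray [ 0.5454 -0.3099  0.1244  0.0619  7.5573]
side green [273. 251.] [ 0.5298 -0.0823  0.112   0.0448 -6.4289] tray [ 0.5393  0.0154  0.1246  0.0498 -6.4289]
top [233. 262.] lid [0.5634 0.1761 0.0985 0.0507 2.1786] tray [0.5681 0.1845 0.1017 0.0523 2.1786]
top green [609. 305.] [ 0.4466 -0.8438  0.2894  0.1727 -0.7593] tray [ 0.4487 -0.9013  0.3113  0.1857 -0.7593]
top green [431. 271.] [ 0.5361 -0.3705  0.1153  0.0592  6.0927] tray [ 0.545  -0.3921  0.124   0.0637  6.0927]
top green [296. 271.] [ 0.5301 -0.0094  0.1234  0.0636 -2.2963] tray [ 0.5386 -0.0037  0.1327  0.0684 -2.2963]
wrist [189. 204.] lid [0.5729 0.1874 0.0932 0.0772 5.9574] tray [0.5609 0.2048 0.1056 0.0874 5.9573]
wrist green [635. 315.] [ 5.07800e-01 -3.42000e-01  8.45000e-02  3.03000e-02  3.29072e+01] tray [ 0.4523 -0.4846  0.1147  0.0412 32.9072]
wrist green [356. 241.] [ 0.5689  0.0171  0.0966  0.0588 -6.0602] tray [ 5.3510e-01  2.9000e-03  1.3110e-01  7.9800e-02 -6.0602e+00]
[0.58148428 0.05084356 0.21597311]
```

```bash
python3 -c "
import cv2,numpy as np
f=lambda n,y,x,s:cv2.resize(cv2.imread(f'pics/y_{n}.png')[y:y+s,x:x+s],(400,400),interpolation=2)
cv2.imwrite('pics/m1.png',np.hstack([f('wrist',124,109,160),f('side',160,224,80)]))"
```

```text
(no output)
```

View pics/m1.png

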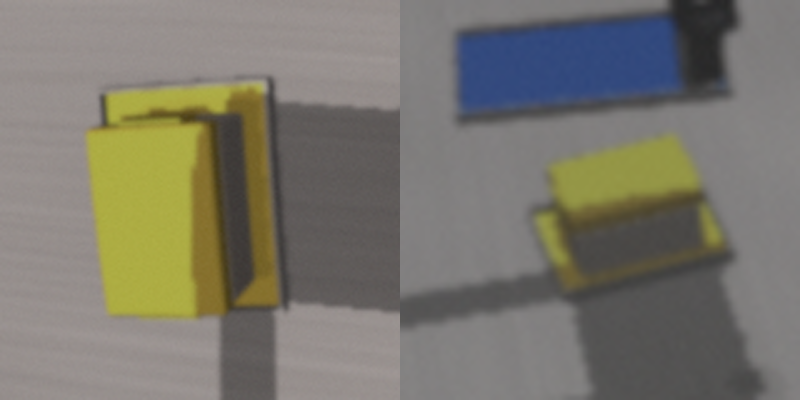

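The yellow container sits flat inside its tray (left crop (160,220), right crop (630,210)), with lining visible all round. Next the green one.

```bash
python3 -m creep '{"hand":[0,0,0,0,0,0,0,0,0,0,0,0],"translation":[[-0.007,0.03,0],[-0.007,0.036,0],[-0.007,0.036,0],[-0.007,0.036,0],[-0.007,0.036,0],[-0.007,0.036,0],[-0.007,0.036,0],[-0.007,0.036,0],[-0.007,0.036,0],[-0.007,0.036,0],[-0.007,0.036,0],[-0.007,0.03,0]],"twist":[0,0,0,0,0,0,0,0,0,0,0,0]}'
python3 - <<'E'
from h import *
for n in("side","wrist"):
    c=get_calibration(n);im=snapshot(n)
    for k in contours(mask(im,"green"),100): print(n,"green",k.mean(0).round(),rect(n,k,.106,c))
print(go([.536,-.373,.04],96.2))
E
```

```text
time_s: 27.2
tool_pos: [0.5416, -0.3763, 0.2155]
tool_rot: [0.999, 0.052, 0.0, 0.0]
force: [0.6, 0.5, -0.4]
finger_gap: 1.001
grasp_force: 0.0
side green [285. 360.] [ 4.97600e-01 -3.96300e-01  5.96000e-02  3.14000e-02 -3.42911e+01]
side green [319. 345.] [ 5.7410e-01 -3.7010e-01  5.6900e-02  3.4900e-02  8.8955e+01]
side green [261. 253.] [ 0.5042 -0.0792  0.0617  0.046  -6.4303]
wrist green [608. 266.] [ 0.5334 -0.726   0.1794  0.1531  0.0107]
wrist green [307. 225.] [ 0.5362 -0.3726  0.1142  0.0579  6.5562]
wrist green [ 28. 180.] [ 0.559  -0.0934  0.0966  0.0546 -6.6128]
(array([-0.0039, -0.0059,  0.175 ]), 'twist', np.float64(-0.007), 'tooly', np.float64(-84.2), 'j6', np.float64(0.78))
```

```bash
python3 -m creep '{"hand":[0,0,0,0,0,0,0,0,0],"translation":[[-0.004,-0.004,0.02],[0,0,0.035],[0,0,0.035],[0,0,0.035],[0,0,0.03],[0,0,0.015],[0,0,0.003],[0,0,0],[0,0,0]],"twist":[0,0,0,0,0,0,0,0,0]}'
python3 -c "
from h import *
print(go([.536,-.373,.042],96.5))"
```

```text
time_s: 28.2
tool_pos: [0.5381, -0.373, 0.0449]
tool_rot: [0.999, 0.052, 0.001, 0.001]
force: [0.6, -0.3, -0.0]
finger_gap: 1.0
grasp_force: 0.0
(array([-0.0021, -0.0003,  0.0028]), 'twist', np.float64(-0.01), 'tooly', np.float64(-84.1), 'j6', np.float64(0.78))
```

```bash
python3 -m creep '{"hand":[0,0.9,0.9,0.9,0.9,0.9,0.9],"translation":[[-0.002,0,0.003],[0,0,0],[0,0,0],[0,0,0],[0,0,0],[0,0,0],[0,0,0]],"twist":[-0.01,0,0,0,0,0,0]}' 60
python3 -m creep '{"hand":[0.9,0.9,0.9,0.9,0.9,0.9,0.9],"translation":[[0,0,-0.005],[0,0,-0.015],[0,0,-0.03],[0,0,-0.035],[0,0,-0.035],[0,0,-0.02],[0,0,0]],"twist":[0,0,0,0,0,0,0]}'
python3 -c "
from h import *
print(go([.538,.004,.18],83.7))"
```

```text
time_s: 28.9
tool_pos: [0.535, -0.373, 0.0403]
tool_rot: [0.998, 0.056, 0.0, 0.0]
force: [-1.0, 0.6, 5.2]
finger_gap: 0.691
grasp_force: 66.8
time_s: 29.6
tool_pos: [0.5366, -0.3742, 0.1851]
tool_rot: [0.998, 0.056, 0.003, 0.003]
force: [0.8, 0.4, -1.3]
finger_gap: 0.688
grasp_force: 66.2
(array([ 0.0439, -0.3756,  0.0032]), 'twist', np.float64(0.223), 'tooly', np.float64(-83.5), 'j6', np.float64(0.77))
```

```bash
python3 -m creep '{"hand":[0.9,0.9,0.9,0.9,0.9,0.9,0.9,0.9,0.9,0.9,0.9,0.9],"translation":[[0.002,-0.02,0],[0.0042,-0.036,0],[0.0042,-0.036,0],[0.0042,-0.036,0],[0.0042,-0.036,0],[0.0042,-0.036,0],[0.0042,-0.036,0],[0.0042,-0.036,0],[0.0042,-0.036,0],[0.0042,-0.036,0],[0.0042,-0.032,0],[0,0,0]],"twist":[0,0,0,0,0,0,0,0,0,0,0,0]}'
python3 -m creep '{"hand":[0.9,0.9,0.9,0.9],"translation":[[0,0,0],[0,0,0],[0,0,0],[0,0,0]],"twist":[0.08,0.08,0.063,0]}'
python3 -c "
from h import *
print(go([.537,.003,-.013],83.7))"
```

```text
time_s: 30.8
tool_pos: [0.5348, 0.0099, 0.1778]
tool_rot: [0.998, 0.058, -0.001, -0.001]
force: [0.1, -0.4, -2.7]
finger_gap: 0.69
grasp_force: 66.0
time_s: 31.2
tool_pos: [0.5352, 0.0056, 0.178]
tool_rot: [0.998, -0.056, -0.001, 0.0]
force: [-0.4, -0.7, -1.8]
finger_gap: 0.692
grasp_force: 66.0
(array([0.0025, 0.0023, 0.191 ]), 'twist', np.float64(-0.002), 'tooly', np.float64(-96.4), 'j6', np.float64(1.6))
```

```bash
python3 -m creep '{"hand":[0.9,0.9,0.9,0.9,0.9,0.9,0.9,0.9,0.9,0.9],"translation":[[0.0025,0.002,0.02],[0,0,0.035],[0,0,0.035],[0,0,0.035],[0,0,0.03],[0,0,0.02],[0,0,0.003],[0,0,0],[0,0,0],[0,0,0]],"twist":[0,0,0,0,0,0,0,0,0,0]}'
python3 -c "
from h import *
print(go([.537,.003,-.013],83.7))"
```

```text
time_s: 32.2
tool_pos: [0.5398, 0.0036, 0.0032]
tool_rot: [0.998, -0.055, 0.001, 0.0]
force: [0.7, 0.4, -1.1]
finger_gap: 0.691
grasp_force: 66.0
(array([-0.0028,  0.0009,  0.0162]), 'twist', np.float64(0.0), 'tooly', np.float64(-96.3), 'j6', np.float64(1.59))
```

```bash
python3 -m creep '{"hand":[0.9,0.9,0.9,0.9,0.9],"translation":[[-0.002,0.001,0.006],[0,0,0.005],[0,0,0.003],[0,0,0],[0,0,0]],"twist":[0,0,0,0,0]}'
python3 -m creep '{"hand":[0.9,0.9,0.9],"translation":[[0,0,0.002],[0,0,0.001],[0,0,0]],"twist":[0,0,0]}'
```

```text
time_s: 32.7
tool_pos: [0.5361, 0.003, -0.0127]
tool_rot: [0.998, -0.055, -0.0, 0.0]
force: [-1.2, -0.1, -0.7]
finger_gap: 0.689
grasp_force: 66.2
time_s: 33.0
tool_pos: [0.5361, 0.003, -0.0128]
tool_rot: [0.998, -0.055, -0.0, 0.0]
force: [-18.6, 0.9, 30.6]
finger_gap: 0.689
grasp_force: 70.0
```

```bash
python3 -m creep '{"hand":[0.9,0.3,0.2,0.1,0,0,0,0,0,0],"translation":[[0,0,-0.0025],[0,0,0],[0,0,0],[0,0,0],[0,0,0],[0,0,0],[0,0,-0.01],[0,0,-0.03],[0,0,-0.04],[0,0,-0.04]],"twist":[0,0,0,0,0,0,0,0,0,0]}'
python3 -m creep '{"hand":[0,0,0,0],"translation":[[0,0,-0.04],[0,0,-0.04],[0,0,-0.02],[0,0,0]],"twist":[0,0,0,0]}'
python3 - <<'E'
from h import *
for n in("side","wrist"):
    c=get_calibration(n);im=snapshot(n);cv2.imwrite(f"pics/g_{n}.png",im)
    for col,z in(("green",.053),("blue",.056)):
        for k in contours(mask(im,col),100): print(n,col,k.mean(0).round(),"lid",rect(n,k,z,c),"tray",rect(n,k,.003,c))
    # light (wall) pixels gone; split lid/lining by brightness
    m=mask(im,"green");h=cv2.cvtColor(im,cv2.COLOR_BGR2HSV)[...,2]
    k=max(contours(m,100),key=len) if n=="wrist" else None
    if n=="wrist":
        lid=((m>0)&(h>np.percentile(h[m>0],60))).astype(np.uint8)
        for k in contours(lid,300): print("bright",rect(n,k,.053,c))
print(go([.544,-.373,.18],96.))
E
```

```text
time_s: 34.0
tool_pos: [0.5356, 0.003, 0.1085]
tool_rot: [0.998, -0.055, -0.0, -0.0]
force: [0.7, 0.1, 0.1]
finger_gap: 1.001
grasp_force: 0.0
time_s: 34.4
tool_pos: [0.5387, 0.0028, 0.2125]
tool_rot: [0.998, -0.055, 0.004, 0.0]
force: [0.1, -0.4, -0.8]
finger_gap: 1.001
grasp_force: 0.0
side green [284. 242.] lid [ 5.72000e-01 -5.40000e-03  4.98000e-02  4.84000e-02 -1.51112e+01] tray [  0.5786   0.0434   0.0524   0.0509 -15.1112]
side blue [305. 362.] lid [ 0.5441 -0.3746  0.1514  0.0624  6.416 ] tray [ 0.5495 -0.343   0.1597  0.0659  6.416 ]
side blue [246. 174.] lid [5.19400e-01 3.08500e-01 7.10000e-02 6.41000e-02 8.22926e+01] tray [5.23400e-01 3.77700e-01 7.49000e-02 6.76000e-02 8.22926e+01]
side blue [278. 170.] lid [6.14300e-01 2.98500e-01 7.07000e-02 5.98000e-02 8.32703e+01] tray [6.23500e-01 3.67200e-01 7.46000e-02 6.31000e-02 8.32702e+01]
wrist green [318. 203.] lid [ 5.4230e-01  2.0000e-03  1.2190e-01  6.9100e-02 -6.2078e+00] tray [ 5.3090e-01  3.4000e-03  1.4010e-01  7.9400e-02 -6.2078e+00]
wrist blue [ 41. 215.] lid [ 0.576   0.3192  0.1471  0.0696 -6.4951] tray [ 0.5692  0.3713  0.1705  0.0807 -6.4951]
wrist blue [625. 179.] lid [ 0.5439 -0.3611  0.1514  0.0574  6.0731] tray [ 0.532  -0.4176  0.1756  0.0665  6.0731]
bright [ 5.65700e-01 -1.50000e-03  5.70000e-02  4.89000e-02  8.26129e+01]
bright [ 5.77000e-01 -1.50000e-03  6.86000e-02  5.25000e-02  8.32974e+01]
(array([0.0489, 0.3728, 0.0276]), 'twist', np.float64(-0.215), 'tooly', np.float64(-96.3), 'j6', np.float64(1.59))
```

```bash
python3 -m creep '{"hand":[0,0,0,0,0,0,0,0,0,0,0,0],"translation":[[0.004,0.03,0],[0.0045,0.036,0],[0.0045,0.036,0],[0.0045,0.036,0],[0.0045,0.036,0],[0.0045,0.036,0],[0.0045,0.036,0],[0.0045,0.036,0],[0.0045,0.036,0],[0.0045,0.036,0],[0.0045,0.019,0],[0,0,0]],"twist":[0,0,0,0,0,0,0,0,0,-0.07,-0.08,-0.07]}'
python3 - <<'E'
from h import *
for n in("side","wrist"):
    c=get_calibration(n);im=snapshot(n)
    for k in contours(mask(im,"blue"),100): print(n,k.mean(0).round(),rect(n,k,.056,c))
    if n=="side":
        for col in("green","yellow"):
            for k in contours(mask(im,col),100): print(n,col,k.mean(0).round(),rect(n,k,.053,c),rect(n,k,.003,c))
print(go([.544,-.3735,-.0065],96.))
E
```

```text
time_s: 35.7
tool_pos: [0.5436, -0.3751, 0.2038]
tool_rot: [0.998, 0.055, -0.002, -0.001]
force: [-0.4, 0.7, 0.7]
finger_gap: 1.001
grasp_force: 0.0
side [305. 362.] [ 0.5441 -0.3742  0.1514  0.0632  6.4169]
side green [261. 244.] [ 5.1010e-01  1.5000e-03  6.2500e-02  5.4400e-02 -5.2407e+00] [ 0.5134  0.0507  0.0657  0.0573 -5.2407]
wrist [506. 460.] [ 1.94100e-01 -7.02500e-01  5.65000e-02  2.97000e-02  3.59059e+01]
wrist [589. 384.] [ 0.3487 -0.8138  0.2376  0.116  49.3428]
wrist [317. 207.] [ 0.5449 -0.3725  0.1511  0.0625  6.0211]
(array([0.0005, 0.0012, 0.2107]), 'twist', np.float64(0.005), 'tooly', np.float64(-83.7), 'j6', np.float64(0.78))
```

```bash
python3 -m creep '{"hand":[0,0,0,0,0,0,0,0,0,0],"translation":[[0.0005,0,0.03],[0,0,0.04],[0,0,0.04],[0,0,0.04],[0,0,0.03],[0,0,0.02],[0,0,0.008],[0,0,0],[0,0,0],[0,0,0]],"twist":[0,0,0,0,0,0,0,0,0,0]}'
python3 -c "
from h import *
print(go([.5445,-.3733,-.0065],96.2))"
```

```text
time_s: 36.8
tool_pos: [0.5469, -0.3737, 0.0009]
tool_rot: [0.998, 0.055, 0.001, 0.001]
force: [-0.7, -0.3, -0.2]
finger_gap: 1.0
grasp_force: 0.0
(array([-0.0024, -0.0007,  0.0074]), 'twist', np.float64(0.001), 'tooly', np.float64(-83.7), 'j6', np.float64(0.78))
```

```bash
python3 -m creep '{"hand":[0,0,0.9,0.9,0.9,0.9,0.9,0.9,0.9],"translation":[[-0.002,-0.0005,0.007],[0,0,0],[0,0,0],[0,0,0],[0,0,0],[0,0,0],[0,0,0],[0,0,0],[0,0,0]],"twist":[0,0,0,0,0,0,0,0,0]}' 80
python3 -m creep '{"hand":[0.9,0.9,0.9,0.9,0.9,0.9,0.9,0.9],"translation":[[0,0,-0.005],[0,0,-0.015],[0,0,-0.03],[0,0,-0.035],[0,0,-0.04],[0,0,-0.04],[0,0,-0.03],[0,0,0]],"twist":[0,0,0,0,0,0,0,0]}'
python3 -c "
from h import *
print(go([.571,.3705,.18],83.6))"
```

```text
time_s: 37.7
tool_pos: [0.544, -0.3729, -0.0075]
tool_rot: [0.998, 0.055, 0.0, 0.0]
force: [-0.2, 0.7, 4.4]
finger_gap: 0.736
grasp_force: 90.7
time_s: 38.5
tool_pos: [0.5462, -0.3746, 0.1945]
tool_rot: [0.998, 0.055, 0.004, 0.004]
force: [-0.1, -0.6, -2.9]
finger_gap: 0.728
grasp_force: 90.2
(array([ 0.1063, -0.738 ,  0.0098]), 'twist', np.float64(0.222), 'tooly', np.float64(-83.7), 'j6', np.float64(0.78))
```

```bash
python3 -m creep '{"hand":[0.9,0.9,0.9,0.9,0.9,0.9,0.9,0.9,0.9,0.9,0.9],"translation":[[0.002,-0.02,0],[0.005,-0.036,0],[0.005,-0.036,0],[0.005,-0.036,0],[0.005,-0.036,0],[0.005,-0.036,0],[0.005,-0.036,0],[0.005,-0.036,0],[0.005,-0.036,0],[0.005,-0.036,0],[0.005,-0.036,0]],"twist":[0,0,0,0,0,0,0,0,0,0,0]}'
python3 -m creep '{"hand":[0.9,0.9,0.9,0.9,0.9,0.9,0.9,0.9,0.9,0.9,0.9,0.9],"translation":[[0.005,-0.036,0],[0.005,-0.036,0],[0.005,-0.036,0],[0.005,-0.036,0],[0.005,-0.036,0],[0.005,-0.036,0],[0.005,-0.036,0],[0.005,-0.036,0],[0.005,-0.036,0],[0.002,-0.025,0],[0,0,0],[0,0,0]],"twist":[0,0,0,0,0,0,0,0,0,0,0,0]}'
python3 -m creep '{"hand":[0.9,0.9,0.9,0.9],"translation":[[0,0,0],[0,0,0],[0,0,0],[0,0,0]],"twist":[0.08,0.08,0.062,0]}'
python3 -c "
from h import *
print(go([.571,.3705,-.013],83.6))"
```

```text
time_s: 39.6
tool_pos: [0.5524, 0.0123, 0.1852]
tool_rot: [0.998, 0.055, -0.001, -0.0]
force: [0.8, -0.4, -3.0]
finger_gap: 0.73
grasp_force: 89.9
time_s: 40.8
tool_pos: [0.5611, 0.3627, 0.1849]
tool_rot: [0.998, 0.056, -0.001, 0.001]
force: [-0.2, -0.2, -3.6]
finger_gap: 0.726
grasp_force: 89.9
time_s: 41.2
tool_pos: [0.5622, 0.3612, 0.1862]
tool_rot: [0.998, -0.057, -0.0, 0.001]
force: [-0.7, -0.5, -3.6]
finger_gap: 0.729
grasp_force: 89.9
(array([ 0.0079, -0.0104,  0.1992]), 'twist', np.float64(-0.003), 'tooly', np.float64(-96.6), 'j6', np.float64(2.18))
```

```bash
python3 -m creep '{"hand":[0.9,0.9,0.9,0.9,0.9,0.9,0.9,0.9,0.9,0.9],"translation":[[0.008,-0.01,0.015],[0,0,0.035],[0,0,0.035],[0,0,0.035],[0,0,0.03],[0,0,0.015],[0,0,0.005],[0,0,0],[0,0,0],[0,0,0]],"twist":[0,0,0,0,0,0,0,0,0,0]}'
python3 -c "
from h import *
print(go([.571,.3705,-.0045],83.6))"
```

```text
time_s: 42.2
tool_pos: [0.5729, 0.3727, 0.0194]
tool_rot: [0.998, -0.056, 0.002, -0.001]
force: [1.1, 0.0, -3.1]
finger_gap: 0.731
grasp_force: 89.9
(array([-0.0017,  0.0024,  0.0239]), 'twist', np.float64(-0.0), 'tooly', np.float64(-96.4), 'j6', np.float64(2.18))
```

```bash
python3 -m creep '{"hand":[0.9,0.9,0.9,0.9,0.9],"translation":[[-0.001,0.0015,0.007],[0,0,0.007],[0,0,0.004],[0,0,0],[0,0,0]],"twist":[0,0,0,0,0]}'
python3 -m creep '{"hand":[0.9,0.9,0.9,0.9],"translation":[[0,0,0.002],[0,0,0.002],[0,0,0],[0,0,0]],"twist":[0,0,0,0]}'
```

```text
time_s: 42.7
tool_pos: [0.5698, 0.3704, -0.0016]
tool_rot: [0.998, -0.056, -0.0, 0.0]
force: [0.3, -0.6, -3.0]
finger_gap: 0.73
grasp_force: 89.9
time_s: 43.1
tool_pos: [0.5706, 0.3708, -0.0045]
tool_rot: [0.998, -0.056, 0.0, -0.0]
force: [-0.9, -0.5, 0.0]
finger_gap: 0.734
grasp_force: 90.3
```

Just in contact at the expected height; nudge 1 mm, release and back away.

```bash
python3 -m creep '{"hand":[0.9,0.9,0.3,0.2,0.1,0,0,0,0,0,0],"translation":[[0,0,0.001],[0,0,0],[0,0,0],[0,0,0],[0,0,0],[0,0,0],[0,0,0],[0,0,-0.01],[0,0,-0.03],[0,0,-0.04],[0,0,-0.04]],"twist":[0,0,0,0,0,0,0,0,0,0,0]}'
python3 -m creep '{"hand":[0,0,0,0,0,0,0,0,0,0],"translation":[[0,0,-0.04],[0,0,-0.04],[0,0,-0.03],[-0.03,0,0],[-0.03,0,0],[-0.03,0,0],[-0.03,0,0],[-0.03,0,0],[0,0,0],[0,0,0]],"twist":[0,0,0,0,0,0,0,0,0,0]}'
python3 - <<'E'
from h import *
s=snapshot("side");w=snapshot("wrist");cv2.imwrite("pics/f_w.png",w)
cv2.imwrite("pics/fin.png",np.hstack([cv2.resize(s[150:330,200:320],(400,600),interpolation=2),cv2.resize(w[60:360,180:380],(400,600))]))
print(get_state()["force"],get_state()["time_s"])
E
```

```text
time_s: 44.2
tool_pos: [0.5697, 0.3703, 0.1154]
tool_rot: [0.998, -0.056, -0.0, 0.0]
force: [-0.1, 0.2, -0.1]
finger_gap: 1.001
grasp_force: 0.0
time_s: 45.2
tool_pos: [0.4209, 0.3876, 0.2249]
tool_rot: [0.998, -0.056, 0.001, -0.0]
force: [-0.0, 0.0, 0.4]
finger_gap: 1.0
grasp_force: 0.0
[ 0.50693075 -0.14747215  0.25622811] 45.3
```

View pics/fin.png

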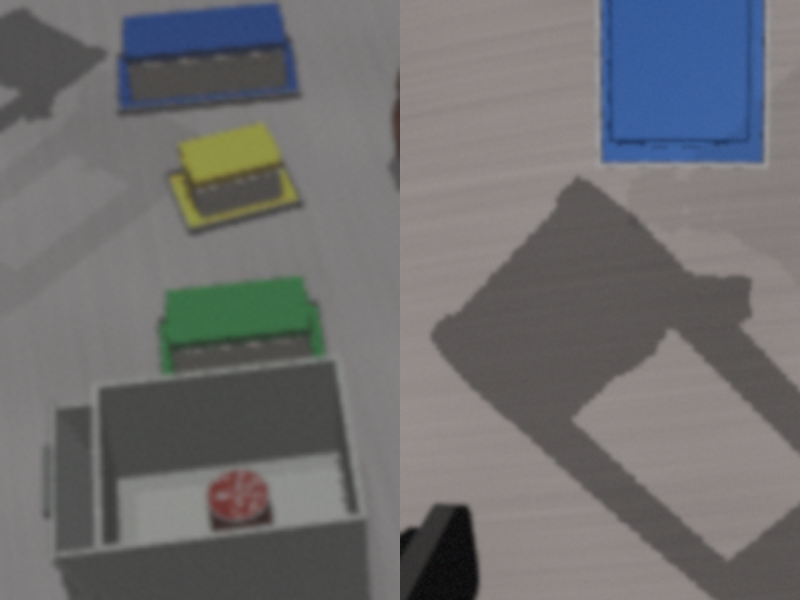

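All three containers sit flat inside their trays (blue crop (205,60), yellow (235,180), green (240,330)), the tin is in the bin (240,495), and the gripper is clear.

```bash
python3 -c "
from plant import *
print(close_job())"
```

```text
the job is handed in; nothing more can be done
None
```

The job is handed in, with no verdict returned: in the last picture the tin is in the bin and the yellow, green and blue containers sit flat in their trays, though on my first grasp the tin slipped and fell to the worktop before I picked it up again and binned it.

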